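Set an ear-suction unit's push-and-turn vacuum selector by counting clicks

TASK

Set the suction unit for ear work: holding its vacuum selector pushed down, wind it anticlockwise all the way back to its minimum stop, then turn it clockwise six clicks up from the stop, without running past, and let it spring up into its lock. Neither ram the knob down onto its bezel nor force it against the stop, and leave the other things where they are.

Things in the scene. Friction and masses are not known exactly. Their poses are not given: they have to be found in the camera images.
- suction_unit: bench suction unit, a fixed off-white box 200 mm deep (x), 260 mm wide (y), 105 mm high, with a dark top panel, a round gauge and a green rocker switch, and at its left (+y) a clear canister with a green lid (158 mm high). Origin: centre of its underside; x to its back, y to its left, z up. The vacuum selector, a black ribbed knob on a grey dial plate, is at the panel's right.
- knob_axis (a point): point on the selector's vertical turning axis, fixed to the unit (it neither turns nor sinks with the knob), 119.3 mm above the unit's underside: the top face of the grip's flange while the knob is up. But for the grip, nothing within 60 mm of the axis is higher than this.
- grip: the black knob: a round ribbed grip 36 mm in diameter, 25 mm high, on a flange 58 mm across on which fingertips can stand. Origin on the axis in the flange's underside (the flange is 3 mm thick), z up. It is worn and sits loosely on the dial: it swings idly some way before it drives the dial either way, so how far the grip has turned does not tell the clicks; these must be felt or seen on the dial.
- dial: the grey dial plate under the grip, 70 mm across, 3 mm thick; origin on the axis in its underside, z up. Clockwise from above is up. It clicks every 20 degrees (0.349 rad): the torque at the grip climbs to about 0.25 N m, dies away over some 8 degrees, then the dial jumps on by itself into the click and the grip turns idly again. Let go halfway, it falls back into a click.
- mark (a point): the red mark on the dial's rim, 32 mm from the turning axis, on the dial's top face (115.8 mm above the unit's underside while the knob is up, 4.8 mm lower when fully pushed). It goes round with the dial, 11 mm a click.
- tick_0 (a point): point on the unit's panel, 32 mm from the turning axis, over which the mark stands when the dial is at its minimum stop (100 degrees anticlockwise from the unit's x axis). Eleven white ticks, one a click, surround the dial; the first, a longer one, lies just outside this point.
- tick_6 (a point): point on the unit's panel, 32 mm from the turning axis, over which the mark stands at six clicks clockwise from the stop.
- bezel: fixed steel ring under the dial, 68 mm across, 3 mm high; origin on the axis, on the panel. The knob is sprung up and locked; it turns only while pushed down: about 5 N starts it, about 9 N takes it to the hard bezel 4.8 mm down, and it is free to turn from about 3.4 mm. 10 to 16 N keeps it down well; over 20 N on the bezel is ramming. It locks again whenever it springs up.
- stop_post: fixed steel pin on the panel beside the dial, 6 mm thick, 10 mm high, 37.5 mm from the turning axis; origin: centre of its foot. It is the minimum stop, met by the lug outside the red mark. There the knob goes hard: 0.4 to 0.6 N m at the grip shows it clearly; 25 N on the pin (about 0.95 N m) is forcing it.
- tip_stand: grey slotted stand 85 x 60 mm, 44 mm high, with eight black ear tips, in the drawer at the left. Origin: centre of its underside. Bystander.
- otoscope_head: chrome otoscope head, 52 mm high, in the drawer. Origin: centre of its foot. Bystander.
- curette_a: steel ear curette, 100 mm long, lying in the drawer. Origin: middle of its handle, underside. Bystander.
- curette_b: second steel ear curette, 100 mm long, lying in the drawer. Origin: middle of its handle, underside. Bystander.
- depressor_jar: white ceramic jar, 80 mm across, 100 mm high, with wooden tongue depressors standing out to 150 mm, on the table at the right. Origin: centre of its underside. Bystander.
- kidney_dish: steel kidney dish, about 230 mm long, 35 mm high, on the table at the right. Origin: on its underside, near its middle. Bystander.
- spray_bottle: disinfectant bottle, 60 mm across, 150 mm high, blue cap, on the table at the right. Origin: centre of its underside. Bystander.

How it is judged:
By the outcome, as a careful person would: the job done as asked, in the order asked, and still so for the second after the job is handed in, with the robot touching nothing.
It also fails if it takes over 72 s, if anything falls off the work surface, if the arm or the gripper's body presses on something with over 40 N, if the wrist force passes 120 N, or if a joint passes its speed limit or range.

ROBOT

A 7-joint arm with a two-finger parallel gripper is mounted at the origin on the work surface. World frame = base frame: x ahead of the robot, y to its left, z up, the work surface at z = 0. Lengths are in m, angles in rad, forces in N, time in s.
With the tool pointing down it reaches from about 0.425 to 0.925 m from the base axis. Payload 6.8 kg.
Tool frame: the origin (TCP) lies midway between the tips of the shut fingers; the grasp point (between the pads) lies r.grip_point_offset behind it (r.grip_point_offset is the distance from the TCP to the grasp point, in m); z points along the fingers, x is the direction in which the jaws open and shut, and the axes are right-handed (so a half turn about z gives the same grasp; the last joint's range is limited). The gripper opens to 85 mm and grips with 20 to 120 N. Pads are 22 mm wide; open, the fingers measure 114 mm over their backs; the gripper's body (76 mm by 85 mm) begins 54 mm behind the grasp point. The pads swing forward as they close: fully open they stand 13 mm farther back than shut.
Start: joints at [-1.249, 0.477, 0.022, 1.555, -0.011, 1.109, -0.083], TCP at [0.281, 0.614, 0.231] pointing down, gripper open.
Joint ranges: [-2.96, 2.96], [-0.34, 2.1], [-1.41, 1.46], [0.24, 2.44], [-1.37, 4.51], [0.17, 1.92], [-2.96, 2.96]. Speed limits (rad/s): [2.39, 2.39, 3.14, 3.14, 3.14, 3.14, 3.14].

INTERFACE

Orientations are given as a unit quaternion [w, x, y, z].
In Python, from bench import r, snapshot, camera_info, job gives the robot as it stands.
- The arm moves only by the tool step_arm, never from a script. Its argument "increments" is a list of rows, each a list of 2 entries, a list of its own where there are three numbers: the shift along the world's x, y, z in cm, then the turn, a rotation vector about the world's x, y, z in degrees. In form: [[[tx, ty, tz], [rx, ry, rz]], ...]. A call has 1 to 12 rows; each row shifts and turns the pose as measured when the row begins; what a row does not reach is not made up. A row lasts 1/10 s, in which the tool goes at most 50 mm and 8.59 degrees, less where a joint would pass 70% of its speed; a pose out of reach is approached as far as the arm can. A call is refused whole if a number of a shift passes 5 or a number of a turn 8.59, either way. A call with a gripper value outside its range is refused whole. "hand" is the finger opening in cm, from 0 to 8.54, set as the call begins (left out, the last holds). The fingers move at their own pace and stop on an object; the grip force is fixed at half the most. Time passes only in rows, so rows that do not move let the fingers close. It gives the time, the measured TCP pose, the force and the opening at its end, in the units of the state.
- r.state(): the state, without advancing time (a new reading comes with each control period).
- snapshot(name): name is "scene" or "top"; returns (picture, depth): 480x640x3 uint8, red, green, blue; 480x640 float32, m along the optical axis (not along the pixel's ray), 0 where there is no reading.
- camera_info(name): a dict with "fx", "fy", "cx", "cy" (pixels), "R" (3x3) and "t" (3): a world point X has camera coordinates R X + t. Camera axes: x right, y down, z forward; pixel columns grow to the right and rows downward; lengths in m; the calibration is good to about 2 mm. A picture is of the moment at which its call begins. camera_info takes no time and is no camera call.
- job.finish_job(): hands the job in, once; it reports no verdict.
The state is a dict: "clock": time; "qpos": joint angles; "dq": joint speeds; "effort": joint torques, N m; "position": TCP position; "orientation": TCP orientation; "ft_force": force on the tool from outside, world axes, zero at the start; "ft_torque": the same for the moment, N m; "opening": finger opening in m.
Only numpy, scipy, OpenCV 4.12 (cv2) and the standard library are available. Lean on these libraries where they do the work, as an engineer would, in place of code of your own. Each camera call takes 0.05 s, during which the arm holds its last target.

## Working session

There is one attempt and no reset: what is moved stays moved. The work goes in short steps, Python scripts to look and compute and a tool call to move; the robot and the scene stay as the last step left them, time stands still between calls to the robot, and variables do not carry over. Pictures are saved under pics/ and viewed, and the job is handed in when it is done.

Besides the shell and the picture viewer there is one more tool, called by a JSON object that holds its "method" and its "body", one argument or row to a line. step_arm: Moves the arm, as the interface text tells. Its arguments: {"type":"object","properties":{"increments":{"type":"array"},"hand":{"type":"number"}},"required":["increments"]}

```bash
ls; mkdir -p pics
python3 - <<'E'
from bench import r, snapshot, camera_info, job
import cv2,numpy as np
print(r.state()); print(r.grip_point_offset)
for n in ("scene","top"):
    p,d=snapshot(n); cv2.imwrite(f"pics/{n}0.png",p[:,:,::-1]); np.save(f"{n}0.npy",d)
    print(n,camera_info(n))
E
```

```text
pics
{'clock': 0.0, 'qpos': array([-1.24908785,  0.47782969,  0.0223329 ,  1.55643648, -0.01149817,
        1.10929923, -0.08308647]), 'dq': array([ 0.00046357,  0.00169681,  0.00040357, -0.00121055, -0.00066392,
        0.00027426,  0.00089474]), 'effort': array([-3.75887266e-04, -5.96450686e+01,  1.60778034e+00, -2.81188899e+01,
        1.24174193e-02,  9.42336774e-03, -1.88299475e-05]), 'position': array([0.2810356 , 0.61306815, 0.23031206]), 'orientation': array([ 5.54197104e-04,  8.41622589e-01,  5.40065336e-01, -7.37255627e-04]), 'ft_force': array([ 0.28752947,  0.04781737, -0.20022801]), 'ft_torque': array([ 0.04851902, -0.03437259, -0.00909977]), 'opening': 0.08554132076337767}
0.0187
scene {'fx': 605.6723634794937, 'fy': 605.6723634794937, 'cx': 315.3854160259198, 'cy': 245.20255756904461, 'R': array([[ 0.57523729,  0.81797333,  0.00465722],
       [ 0.65462822, -0.45693651, -0.60222166],
       [-0.4904732 ,  0.3494691 , -0.79831534]]), 't': array([-0.35124245, -0.29163283,  2.40723557])}
top {'fx': 590.5271008890847, 'fy': 590.5271008890847, 'cx': 305.6377524481367, 'cy': 234.39239292208129, 'R': array([[-2.97216176e-02, -9.99555346e-01, -2.39478669e-03],
       [-9.96394175e-01,  2.98179294e-02, -7.94326091e-02],
       [ 7.94686967e-02,  2.52858771e-05, -9.96837362e-01]]), 't': array([0.06307405, 0.51812848, 1.87572831])}
```

View pics/scene0.png

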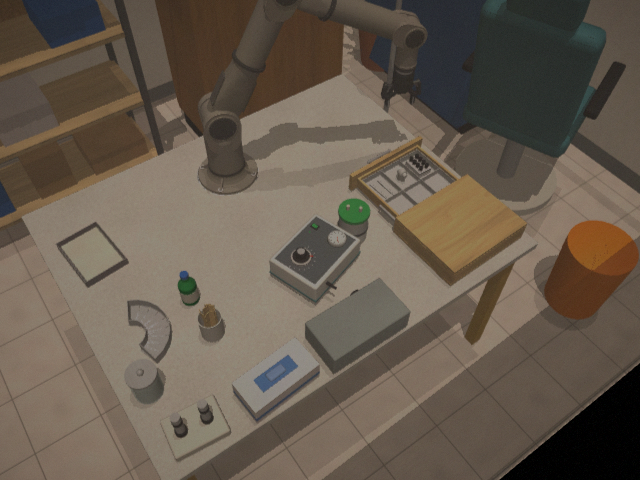

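View pics/top0.png

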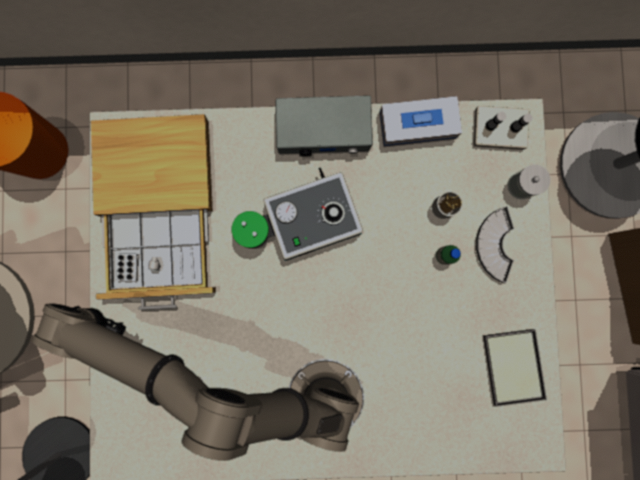

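The knob is at about (333,212) in the top view and (301,256) in the scene view. I'll zoom in on it.

Run:
```python
import cv2,numpy as np
a=cv2.imread("pics/top0.png")[182:242,293:373]; b=cv2.imread("pics/scene0.png")[226:286,261:341]
im=np.vstack([cv2.resize(x,None,fx=5,fy=5,interpolation=cv2.INTER_CUBIC) for x in (a,b)])
im=np.clip(im*1.3,0,255).astype(np.uint8)
cv2.imwrite("pics/z0.png",im)
```

```text
(no output)
```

View pics/z0.png

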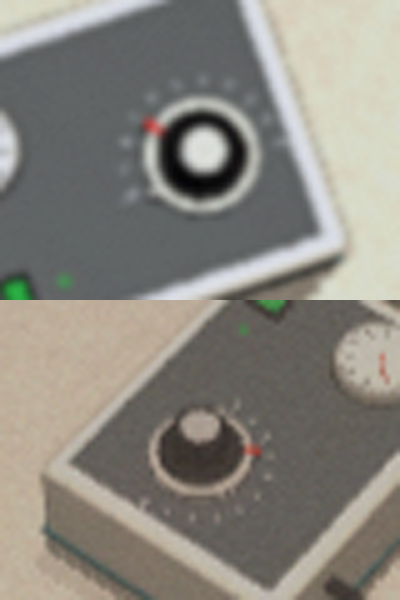

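```bash
cat > h.py <<'E'
import cv2,numpy as np
from bench import r, snapshot, camera_info, job
def ray(n,u,v,z):
    c=camera_info(n);R=c["R"];t=c["t"];o=-R.T@t
    d=R.T@np.array([(u-c["cx"])/c["fx"],(v-c["cy"])/c["fy"],1.]); return o+d*(z-o[2])/d[2]
def proj(n,X):
    c=camera_info(n);x=c["R"]@np.asarray(X)+c["t"];return np.array([c["fx"]*x[0]/x[2]+c["cx"],c["fy"]*x[1]/x[2]+c["cy"]])
E
python3 - <<'E'
from h import *
for n in("top","scene"):
    im=cv2.imread(f"pics/{n}0.png").astype(int)
    # dark panel
    u0,v0=(333,212) if n=="top" else (301,256)
    B,G,Rr=im[...,0],im[...,1],im[...,2]
    red=((Rr-G>50)&(Rr-B>50)).astype(np.uint8)
    red[:, :]*=1
    ys,xs=np.nonzero(red[v0-25:v0+25,u0-25:u0+25]); 
    w=(Rr-G)[v0-25:v0+25,u0-25:u0+25][ys,xs]
    mu=(np.average(xs,weights=w)+u0-25,np.average(ys,weights=w)+v0-25)
    print(n,"mark px",mu,len(xs),ray(n,*mu,.1158))
    dark=((im.max(2)<125)&(im.max(2)-im.min(2)<25)).astype(np.uint8)
    lab=cv2.connectedComponentsWithStats(dark)[1]
    k=lab[v0+(-15 if n=='top' else 16),u0-(40 if n=='top' else 0)]
    m=(lab==k).astype(np.uint8)
    m=cv2.morphologyEx(m,cv2.MORPH_OPEN,np.ones((3,3)))
    c=max(cv2.findContours(m,0,2)[0],key=cv2.contourArea)
    print(k,cv2.contourArea(c), cv2.boxPoints(cv2.minAreaRect(c)).tolist())
    q=cv2.approxPolyDP(cv2.convexHull(c),4,True)[:,0]
    print(q.tolist(),[np.round(ray(n,*p,.105)[:2],4).tolist() for p in q])
    # knob dark + top
    t=cv2.cvtColor(im.astype(np.uint8),cv2.COLOR_BGR2GRAY)[v0-14:v0+14,u0-16:u0+16]
    print("\n".join("".join("%4d"%x for x in row) for row in t))
E
```

```text
top mark px (np.float64(322.9748110831234), np.float64(206.8060453400504)) 6 [ 0.59528074 -0.00796817  0.1158    ]
28 3958.5 [[268.53106689453125, 201.2008056640625], [339.07794189453125, 176.78073120117188], [357.05413818359375, 228.7120361328125], [286.50726318359375, 253.13211059570312]]
[[339, 178], [356, 228], [287, 252], [270, 201]] [[0.6848, -0.0607], [0.5281, -0.1075], [0.4607, 0.1062], [0.6196, 0.1543]]
  77  76  77  76  76  77  76  77  76  78  87  88  81  76  76  83  92  86  77  77  81  90  88  81  76  76  74  73  79 109 149 168
  76  77  76  76  75  78  79  77  75  79  84  90  83  77  75  78  81  79  74  76  81  90  86  79  77  76  77  75  75 100 141 164
  76  75  77  76  79  83  86  82  77  76  78  81  80  78  81  80  82  79  79  77  78  80  79  75  76  80  81  79  75  87 124 157
  76  76  77  77  80  90  95  86  77  75  77  82  92 103 111 111 111 109 105 100  89  82  76  75  79  88  89  82  75  79 109 150
  76  76  76  76  76  84  88  83  78  82  96 110 125 140 145 141 138 140 139 132 122 107  90  80  81  89  88  80  75  75  97 138
  76  76  77  78  76  77  79  78  88 10
[... 6237 characters left out ...]
109 109 108  73  92  71  76  77  77  85  77  72  73  76
 104  89  74  76  85  84  74  74  72  75  69  78  74  71  76  77  76  78  72  78  89  76  75  76  74  76  77  97  73  73  73  75
 140 127  95  80 104  97  75  74  76  76  76  74  69  72  79  78  81  81  73  70  75  75  73  77  75  74  75  74  78  75  72  76
 143 146 138 104 111  77  73  74  78  82  76  77  74  75  73  72  75  73  75  74  73  76  75  88  81  74  73  75  74  75  75  76
 143 144 143 142 127  99  87  75  76  96  73  77  76  76  83  75  77  77  75  82  73  80  76  86  86  71  77  76  73  73  74  76
 141 141 141 142 142 137 114  90  74  76  74  75  73  79  99  76  75  75  78  96  76  76  76  71  73  74  72  72  75  73  74  75
```

Run:
```python
from h import *
for n,u0,v0 in(("top",333,212),("scene",301,256)):
    im=cv2.imread(f"pics/{n}0.png"); g=cv2.cvtColor(im,cv2.COLOR_BGR2GRAY)[v0-20:v0+20,u0-22:u0+22]
    g=cv2.resize(g,None,fx=4,fy=4,interpolation=cv2.INTER_CUBIC)
    m=(g>105).astype(np.uint8)
    cs,_=cv2.findContours(m,cv2.RETR_LIST,cv2.CHAIN_APPROX_NONE)
    for c in cs:
        if cv2.contourArea(c)<300 or cv2.contourArea(c)>12000: continue
        c=cv2.convexHull(c)
        (x,y),ax,an=cv2.fitEllipse(c)
        p=((x+.5)/4-.5+u0-22,(y+.5)/4-.5+v0-20)
        print(n,np.round(p,2),np.round(np.array(ax)/4,2),an,cv2.contourArea(c)/16,[np.round(ray(n,*p,z)[:2],4) for z in(.1158,.1193,.1443)])
y=[]
for n,P in(("top",[[0.6848,-0.0607],[0.5281,-0.1075],[0.4607,0.1062],[0.6196,0.1543]]),("scene",[[0.6856,-0.0628],[0.5259,-0.1024],[0.4659,0.1081],[0.6232,0.1476]])):
    P=np.array(P); 
    e=(P[0]-P[1])+0; f=(P[3]-P[2]); a=P[3]-P[0]; b=P[2]-P[1]
    print(n,P.mean(0),[np.degrees(np.arctan2(v[1],v[0])) for v in(e,f)],[np.degrees(np.arctan2(-v[0],v[1])) for v in(a,b)])
```

```text
top [333.38 211.49] [8.67 8.75] 176.953369140625 58.375 [array([ 0.5799, -0.0393]), array([ 0.5795, -0.0392]), array([ 0.5765, -0.038 ])]
top [332.81 212.47] [23.24 23.77] 73.30108642578125 425.65625 [array([ 0.5769, -0.0375]), array([ 0.5765, -0.0373]), array([ 0.5736, -0.0361])]
top [368.29 291.37] [ 10.51 143.09] 0.0 174.09375 [array([ 0.3337, -0.1368]), array([ 0.3337, -0.1364]), array([ 0.3342, -0.1338])]
scene [288.23 269.38] [ 6.76 31.26] 121.4480209350586 122.15625 [array([ 0.6013, -0.1028]), array([ 0.6033, -0.1041]), array([ 0.6182, -0.113 ])]
scene [300.47 256.51] [16.29 20.12] 94.70098114013672 177.5625 [array([ 0.5811, -0.0406]), array([ 0.5833, -0.042 ]), array([ 0.5985, -0.0519])]
scene [300.6  250.73] [5.36 7.04] 89.05335235595703 28.90625 [array([ 0.5616, -0.0268]), array([ 0.5638, -0.0282]), array([ 0.5793, -0.0383])]
scene [277.94 244.97] [13.36 60.13] 48.13021469116211 155.34375 [array([ 0.4979, -0.0759]), array([ 0.5002, -0.0772]), array([ 0.5167, -0.0866])]
top [0.5733   0.023075] [np.float64(16.628773883574585), np.float64(16.8413842827331)] [np.float64(16.870232154328875), np.float64(17.505035472677672)]
scene [0.57515  0.022625] [np.float64(13.926449213510846), np.float64(14.096221082715369)] [np.float64(16.519195240197202), np.float64(15.909439972468704)]
```

{"method": "step_arm", "body": {
  "increments": [
    [[2.0,-4.4,0],[0,0,0]],
    [[2.0,-4.4,0],[0,0,0]],
    [[2.0,-4.4,0],[0,0,0]],
    [[2.0,-4.4,0],[0,0,0]],
    [[2.0,-4.4,0],[0,0,0]],
    [[2.0,-4.4,0],[0,0,0]],
    [[2.0,-4.4,0],[0,0,0]],
    [[2.0,-4.4,0],[0,0,0]],
    [[2.0,-4.4,0],[0,0,0]],
    [[2.0,-4.4,0],[0,0,0]]
  ],
  "hand": 8.5
}}

```text
clock: 1.1
position: [0.4763, 0.1632, 0.2262]
orientation: [-0.001, 0.837, 0.546, -0.003]
ft_force: [0.5, -0.0, 0.4]
opening: 0.0847
```

```bash
python3 -c "
from h import *
s=r.state();print(s['clock'],s['position'],s['qpos'],s['orientation'])"
```

```text
1.1 [0.47627004 0.16319881 0.2261707 ] [-0.64138964  0.20238013  0.21630582  1.97155396 -0.05279938  0.97985881
  0.7566615 ] [-0.00085541  0.83747288  0.54646771 -0.0033884 ]
```

{"method": "step_arm", "body": {
  "increments": [
    [[2.2,-4.4,0.2],[0,0,-7]],
    [[2.2,-4.4,0.2],[0,0,-7]],
    [[2.2,-4.4,0],[0,0,-7]],
    [[2.2,-4.4,0],[0,0,-7]],
    [[1.4,-2.6,0],[0,0,-3]],
    [[0,0,0],[0,0,0]]
  ]
}}

```text
clock: 1.7
position: [0.5787, -0.0524, 0.2299]
orientation: [-0.0, 0.958, 0.287, -0.003]
ft_force: [-0.1, 0.8, -0.6]
opening: 0.0851
```

```bash
cat > st.py <<'E'
from h import *
from scipy.spatial.transform import Rotation as Ro
s=r.state();q=s['orientation'];M=Ro.from_quat([q[1],q[2],q[3],q[0]]).as_matrix()
np.set_printoptions(precision=4,suppress=True)
print('t',round(s['clock'],2),'p',s['position'],'q7 %.1f'%np.degrees(s['qpos'][6]),'jaw %.2f'%np.degrees(np.arctan2(M[1,0],M[0,0])),'zax',M[:,2],'F',s['ft_force'],'T',s['ft_torque'],'open',s['opening'])
E
python3 st.py
```

```text
t 1.7 p [ 0.5787 -0.0524  0.2299] q7 41.2 jaw 33.39 zax [-0.0064 -0.0018 -1.    ] F [-0.1222  0.841  -0.5671] T [-0.0185  0.0557 -0.0169] open 0.08513044572347982
```

{"method": "step_arm", "body": {
  "increments": [
    [[0,1.0,-2.5],[0,0.4,0]],
    [[0,0.4,-2.5],[0,0,0]],
    [[0,0,-1.5],[0,0,0]],
    [[0,0,0],[0,0,0]]
  ]
}}

```text
clock: 2.1
position: [0.5777, -0.0371, 0.1623]
orientation: [-0.002, 0.958, 0.288, -0.007]
ft_force: [-0.3, -0.7, -0.1]
opening: 0.085
```

```bash
cat > look.py <<'E'
import sys
from h import *
k=sys.argv[1]
o=[]
for n,u0,v0 in(("top",333,212),("scene",301,256)):
    p,_=snapshot(n); c=p[v0-30:v0+30,u0-40:u0+40,::-1]
    o.append(cv2.resize(c,None,fx=5,fy=5,interpolation=cv2.INTER_CUBIC))
cv2.imwrite(f"pics/{k}.png",np.clip(np.vstack(o)*1.3,0,255).astype(np.uint8))
E
python3 look.py a1; python3 st.py
```

```text
t 2.2 p [ 0.5791 -0.0374  0.1644] q7 41.7 jaw 33.41 zax [-0.0113 -0.0007 -0.9999] F [ 0.6284 -0.6274  0.0412] T [ 0.0039 -0.0402  0.0184] open 0.08507809302851284
```

View pics/a1.png

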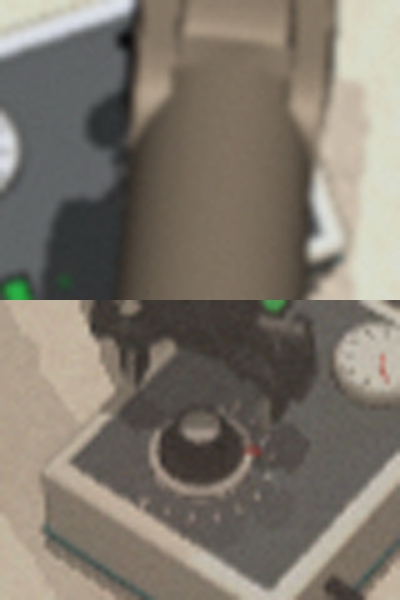

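The top view is blocked by the wrist. The scene view shows the open jaws either side of the knob, with the mark visible at (255,450) in the zoomed picture. Next I'll descend and close.

{"method": "step_arm", "body": {
  "increments": [
    [[-0.05,-0.1,-1.0],[0,-0.6,0]],
    [[0,0,-1.0],[0,0,0]],
    [[0,0,-1.0],[0,0,0]],
    [[0,0,-0.5],[0,0,0]],
    [[0,0,0],[0,0,0]]
  ]
}}

```text
clock: 2.7
position: [0.5811, -0.0373, 0.1316]
orientation: [0.001, 0.958, 0.288, 0.003]
ft_force: [0.5, -0.5, 0.6]
opening: 0.0852
```

```bash
python3 st.py
```

```text
t 2.7 p [ 0.5811 -0.0373  0.1316] q7 43.0 jaw 33.52 zax [ 0.0055  0.0005 -1.    ] F [ 0.4584 -0.4518  0.6441] T [-0.0109  0.0624  0.0127] open 0.0851887309962812
```

{"method": "step_arm", "body": {
  "increments": [
    [[-0.3,-0.1,-0.2],[0,0.2,0]],
    [[0,0,0],[0,0,0]],
    [[0,0,0],[0,0,0]],
    [[0,0,0],[0,0,0]]
  ],
  "hand": 4.2
}}

```text
clock: 3.1
position: [0.5785, -0.0386, 0.1302]
orientation: [0.0, 0.958, 0.288, 0.001]
ft_force: [-0.7, 0.4, 0.5]
opening: 0.042
```

```bash
python3 st.py
```

```text
t 3.1 p [ 0.5785 -0.0386  0.1302] q7 43.1 jaw 33.50 zax [ 0.0027  0.0005 -1.    ] F [-0.7437  0.4227  0.4769] T [ 0.0277  0.0381 -0.0175] open 0.0420418263217933
```

{"method": "step_arm", "body": {
  "increments": [
    [[0,0,0],[0,0,0]],
    [[0,0,0],[0,0,0]],
    [[0,0,0],[0,0,0]]
  ],
  "hand": 3.0
}}

```text
clock: 3.4
position: [0.5771, -0.0397, 0.1313]
orientation: [-0.0, 0.958, 0.288, 0.0]
ft_force: [-3.3, 0.7, 4.4]
opening: 0.0334
```

```bash
python3 st.py
```

```text
t 3.4 p [ 0.5771 -0.0397  0.1313] q7 43.1 jaw 33.42 zax [ 0.0003  0.0006 -1.    ] F [-3.2887  0.7039  4.3551] T [ 0.1845  0.4277 -0.0336] open 0.033422482782269135
```

{"method": "step_arm", "body": {
  "increments": [
    [[0,0,0],[0,0,0]],
    [[0,0,0],[0,0,0]],
    [[0,0,-0.6],[0,0,0]],
    [[0,0,-0.4],[0,0,0]],
    [[0,0,0],[0,0,0]]
  ],
  "hand": 4.2
}}

```text
clock: 3.9
position: [0.5777, -0.0395, 0.1202]
orientation: [0.0, 0.958, 0.288, 0.001]
ft_force: [-0.3, -0.8, 0.5]
opening: 0.042
```

```bash
python3 st.py
```

```text
t 3.9 p [ 0.5777 -0.0395  0.1202] q7 43.5 jaw 33.46 zax [ 0.0016  0.0003 -1.    ] F [-0.3454 -0.7919  0.5282] T [0.0036 0.0049 0.0315] open 0.04200439429421553
```

{"method": "step_arm", "body": {
  "increments": [
    [[0,0,0],[0,0,0]],
    [[0,0,0],[0,0,0]],
    [[0,0,0],[0,0,0]]
  ],
  "hand": 3.0
}}

```text
clock: 4.2
position: [0.577, -0.04, 0.1205]
orientation: [-0.0, 0.958, 0.287, 0.0]
ft_force: [-2.4, 0.2, 5.2]
opening: 0.0341
```

```bash
python3 st.py
```

```text
t 4.2 p [ 0.577  -0.04    0.1205] q7 43.5 jaw 33.41 zax [-0.0001  0.0003 -1.    ] F [-2.3574  0.2316  5.1712] T [0.0501 0.475  0.0299] open 0.03414264834469962
```

{"method": "step_arm", "body": {
  "increments": [
    [[0.05,0,-0.1],[0,0,0]],
    [[0,0,-0.1],[0,0,0]]
  ]
}}

```text
clock: 4.4
position: [0.577, -0.0399, 0.1192]
orientation: [-0.001, 0.958, 0.287, -0.0]
ft_force: [-2.1, -0.2, 5.8]
opening: 0.0345
```

```bash
python3 st.py
```

```text
t 4.4 p [ 0.577  -0.0399  0.1192] q7 43.6 jaw 33.41 zax [-0.0009  0.001  -1.    ] F [-2.1447 -0.2353  5.7917] T [ 0.0133  0.489  -0.0767] open 0.03445665365242927
```

{"method": "step_arm", "body": {
  "increments": [
    [[0,0,-0.1],[0,0,0]],
    [[0,0,-0.1],[0,0,0]]
  ]
}}

```text
clock: 4.6
position: [0.577, -0.04, 0.1183]
orientation: [-0.001, 0.958, 0.287, -0.0]
ft_force: [-3.5, 1.4, 8.4]
opening: 0.0342
```

```bash
python3 st.py
```

```text
t 4.6 p [ 0.577  -0.04    0.1183] q7 43.7 jaw 33.39 zax [-0.0006  0.0016 -1.    ] F [-3.5109  1.4364  8.4136] T [0.0679 0.6854 0.0213] open 0.034201231570042956
```

{"method": "step_arm", "body": {
  "increments": [
    [[0,0,-0.1],[0,0,0]],
    [[0,0,-0.1],[0,0,0]]
  ]
}}

```text
clock: 4.8
position: [0.577, -0.04, 0.1175]
orientation: [-0.001, 0.958, 0.287, 0.0]
ft_force: [-3.4, 0.7, 8.6]
opening: 0.0343
```

```bash
python3 st.py
```

```text
t 4.8 p [ 0.577  -0.04    0.1175] q7 43.7 jaw 33.38 zax [-0.0004  0.0024 -1.    ] F [-3.4283  0.7355  8.5905] T [0.0504 0.7635 0.0232] open 0.03432711495739079
```

{"method": "step_arm", "body": {
  "increments": [
    [[0,0,-0.1],[0,0,0]],
    [[0,0,-0.1],[0,0,0]]
  ]
}}

```text
clock: 5.0
position: [0.577, -0.04, 0.1169]
orientation: [-0.002, 0.958, 0.287, 0.0]
ft_force: [-4.3, 0.3, 8.0]
opening: 0.0343
```

{"method": "step_arm", "body": {
  "increments": [
    [[0,0,-0.1],[0,0,0]],
    [[0,0,-0.1],[0,0,0]]
  ]
}}

```text
clock: 5.2
position: [0.577, -0.04, 0.1163]
orientation: [-0.002, 0.958, 0.287, 0.001]
ft_force: [-4.2, 0.1, 10.0]
opening: 0.0341
```

{"method": "step_arm", "body": {
  "increments": [
    [[0,0,-0.1],[0,0,0]],
    [[0,0,-0.1],[0,0,0]]
  ]
}}

```text
clock: 5.4
position: [0.577, -0.04, 0.1159]
orientation: [-0.002, 0.958, 0.287, 0.001]
ft_force: [-4.8, 0.4, 9.8]
opening: 0.0343
```

```bash
python3 st.py
```

```text
t 5.4 p [ 0.577  -0.04    0.1159] q7 43.9 jaw 33.34 zax [ 0.0006  0.005  -1.    ] F [-4.7702  0.433   9.8427] T [0.0438 0.9054 0.0016] open 0.03431490358942845
```

{"method": "step_arm", "body": {
  "increments": [
    [[-0.05,0,-0.15],[-0.2,0,0]],
    [[-0.05,0,-0.15],[0,0,0]]
  ]
}}

```text
clock: 5.6
position: [0.577, -0.04, 0.1153]
orientation: [-0.001, 0.958, 0.287, 0.002]
ft_force: [-5.8, 0.7, 14.4]
opening: 0.0343
```

{"method": "step_arm", "body": {
  "increments": [
    [[-0.03,0,-0.13],[-0.1,0,2]],
    [[0,0,-0.13],[0,0,2]]
  ]
}}

```text
clock: 5.8
position: [0.5771, -0.0399, 0.1153]
orientation: [-0.0, 0.947, 0.321, 0.002]
ft_force: [-6.0, -0.5, 12.5]
opening: 0.0342
```

```bash
python3 st.py
```

```text
t 5.8 p [ 0.5771 -0.0399  0.1153] q7 47.2 jaw 37.42 zax [ 0.0039  0.0021 -1.    ] F [-6.02   -0.4561 12.5057] T [0.0672 1.3415 0.0413] open 0.03424179643914851
```

{"method": "step_arm", "body": {
  "increments": [
    [[-0.08,0,-0.13],[0,0.1,3]],
    [[-0.08,0,-0.13],[0,0.1,3]]
  ]
}}

```text
clock: 6.0
position: [0.5771, -0.0398, 0.1156]
orientation: [-0.001, 0.929, 0.371, 0.003]
ft_force: [-2.2, 0.0, 10.4]
opening: 0.0346
```

```bash
python3 st.py
```

```text
t 6.0 p [ 0.5771 -0.0398  0.1156] q7 52.5 jaw 43.55 zax [ 0.0039  0.0038 -1.    ] F [-2.1657  0.0058 10.4337] T [ 0.1315  0.6651 -0.3395] open 0.034576156198258524
```

{"method": "step_arm", "body": {
  "increments": [
    [[-0.08,0,-0.13],[0,0,3]],
    [[-0.08,0,-0.13],[0,0,3]]
  ]
}}

```text
clock: 6.2
position: [0.5772, -0.0398, 0.1157]
orientation: [-0.001, 0.907, 0.42, 0.005]
ft_force: [-2.6, 0.4, 10.2]
opening: 0.0343
```

```bash
python3 st.py
```

```text
t 6.2 p [ 0.5772 -0.0398  0.1157] q7 57.8 jaw 49.72 zax [ 0.0075  0.0055 -1.    ] F [-2.6084  0.3622 10.229 ] T [ 0.0911  0.7513 -0.0484] open 0.0342768630111295
```

```bash
python3 look.py a2; python3 st.py
```

```text
t 6.3 p [ 0.5772 -0.0398  0.1157] q7 57.8 jaw 49.70 zax [ 0.0076  0.0056 -1.    ] F [-3.4865  0.3592 10.728 ] T [0.137  0.6907 0.0941] open 0.0343981509480205
```

View pics/a2.png

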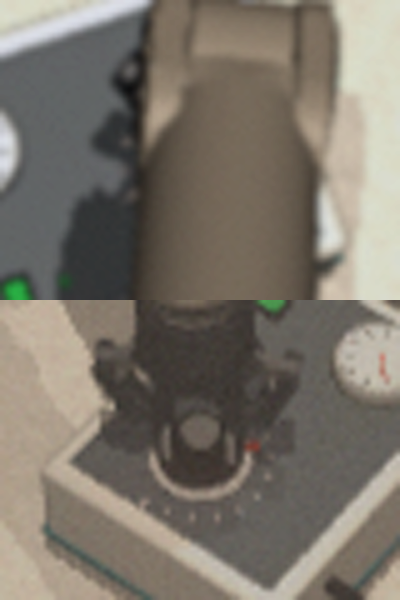

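The mark is at (252,445) in the zoomed scene picture, still visible. I'll compare its pixel with the predicted position for each click.

```bash
cat > mark.py <<'E'
from h import *
import sys
AX=np.array([.5778,-.0393]);YAW=np.radians(16.3)
def pred(k,dz):
    a=YAW+np.radians(100-20*k); return proj("scene",[AX[0]+.032*np.cos(a),AX[1]+.032*np.sin(a),.1158-dz])
def find(p):
    u0,v0=301,256
    c=p[v0-25:v0+25,u0-25:u0+25].astype(int)
    w=np.clip(c[...,0]-np.maximum(c[...,1],c[...,2])-22,0,None)
    ys,xs=np.nonzero(w>0)
    if not len(xs): return None
    ww=w[ys,xs]; return np.average(xs,weights=ww)+u0-25,np.average(ys,weights=ww)+v0-25,len(xs)
if __name__=="__main__":
    if len(sys.argv)>1: p=cv2.imread(sys.argv[1])[:,:,::-1];
    else:
        p,_=snapshot("scene")
    f=find(p); print("mark",np.round(f,2) if f else None)
    if f:
        for dz in(0,.0048):
            X=ray("scene",f[0],f[1],.1158-dz)[:2]-AX
            print(" dz",dz,"r %.1f mm"%(1000*np.hypot(*X)),"clicks %.2f"%((100-np.degrees(np.arctan2(X[1],X[0])-YAW))/20))
E
python3 mark.py pics/scene0.png; python3 mark.py
python3 -c "
from mark import *
for k in range(0,9): print(k,pred(k,0).round(1),pred(k,.0048).round(1))"
```

```text
mark [311.03 255.64   6.  ]
 dz 0 r 36.0 mm clicks 3.05
 dz 0.0048 r 36.2 mm clicks 2.78
mark [310.87 254.83   5.  ]
 dz 0 r 35.6 mm clicks 2.78
 dz 0.0048 r 36.1 mm clicks 2.51
0 [304.9 248.9] [304.9 249.8]
1 [307.5 250.6] [307.5 251.4]
2 [309.2 252.9] [309.2 253.7]
3 [309.8 255.5] [309.8 256.3]
4 [309.3 258.2] [309.3 259. ]
5 [307.7 260.6] [307.7 261.4]
6 [305.2 262.4] [305.2 263.2]
7 [302.  263.4] [302.  264.2]
8 [298.6 263.4] [298.7 264.2]
```

{"method": "step_arm", "body": {
  "increments": [
    [[-0.1,0,-0.15],[-0.2,0.3,2]]
  ]
}}

```text
clock: 6.45
position: [0.5772, -0.0396, 0.1156]
orientation: [-0.0, 0.9, 0.436, 0.003]
ft_force: [-2.7, 0.1, 11.4]
opening: 0.0343
```

```bash
python3 st.py; python3 mark.py
```

```text
t 6.45 p [ 0.5772 -0.0396  0.1156] q7 59.3 jaw 51.65 zax [ 0.0045  0.0028 -1.    ] F [-2.6513  0.0539 11.3719] T [ 0.0917  0.5181 -0.0588] open 0.03431083968628963
mark [310.9  253.58   3.  ]
 dz 0 r 36.6 mm clicks 2.38
 dz 0.0048 r 37.5 mm clicks 2.12
```

{"method": "step_arm", "body": {
  "increments": [
    [[-0.1,0,-0.15],[-0.2,0.2,2]]
  ]
}}

```text
clock: 6.6
position: [0.5773, -0.0397, 0.1155]
orientation: [0.001, 0.892, 0.453, 0.001]
ft_force: [-4.0, -0.1, 12.0]
opening: 0.0343
```

```bash
python3 st.py; python3 mark.py
```

```text
t 6.6 p [ 0.5773 -0.0397  0.1155] q7 60.9 jaw 53.83 zax [ 0.003  -0.0005 -1.    ] F [-4.0096 -0.1037 12.0316] T [0.1635 0.6549 0.0168] open 0.0342593385833811
mark [310.82 253.59   3.  ]
 dz 0 r 36.3 mm clicks 2.38
 dz 0.0048 r 37.2 mm clicks 2.12
```

{"method": "step_arm", "body": {
  "increments": [
    [[-0.1,0,-0.15],[-0.1,0.1,2]]
  ]
}}

```text
clock: 6.75
position: [0.5773, -0.0396, 0.1155]
orientation: [0.002, 0.883, 0.47, 0.001]
ft_force: [-3.7, -0.4, 12.8]
opening: 0.0343
```

```bash
python3 st.py; python3 mark.py
```

```text
t 6.75 p [ 0.5773 -0.0396  0.1155] q7 62.7 jaw 56.02 zax [ 0.0035 -0.002  -1.    ] F [-3.7051 -0.4405 12.7569] T [ 0.1546  0.6636 -0.0366] open 0.03426256466389861
mark [310.82 253.62   3.  ]
 dz 0 r 36.3 mm clicks 2.39
 dz 0.0048 r 37.2 mm clicks 2.13
```

Click 2 is reached, and feel and the mark agree. Continuing.

{"method": "step_arm", "body": {
  "increments": [
    [[-0.08,0,-0.15],[0,0.2,2.5]],
    [[-0.08,0,-0.15],[0,0.1,2.5]]
  ]
}}

```text
clock: 7.0
position: [0.5773, -0.0396, 0.1154]
orientation: [0.001, 0.86, 0.51, 0.001]
ft_force: [-3.7, 0.9, 12.6]
opening: 0.0342
```

```bash
python3 st.py; python3 mark.py
```

```text
t 7.0 p [ 0.5773 -0.0396  0.1154] q7 67.2 jaw 61.26 zax [ 0.0022 -0.001  -1.    ] F [-3.658   0.9182 12.6083] T [ 0.1461  0.8754 -0.4554] open 0.034211681484535794
mark [311.  253.5   2. ]
 dz 0 r 37.0 mm clicks 2.36
 dz 0.0048 r 37.9 mm clicks 2.10
```

{"method": "step_arm", "body": {
  "increments": [
    [[-0.08,0,-0.15],[0.1,0.1,2.5]]
  ]
}}

```text
clock: 7.15
position: [0.5773, -0.0395, 0.1154]
orientation: [-0.0, 0.849, 0.529, 0.001]
ft_force: [-4.3, 0.8, 12.3]
opening: 0.0341
```

```bash
python3 st.py; python3 mark.py
```

```text
t 7.15 p [ 0.5773 -0.0395  0.1154] q7 69.6 jaw 63.86 zax [ 0.0024  0.0018 -1.    ] F [-4.2631  0.8074 12.3353] T [ 0.1802  0.833  -0.3609] open 0.034099757232128484
mark [311. 253.   1.]
 dz 0 r 37.5 mm clicks 2.21
 dz 0.0048 r 38.7 mm clicks 1.96
```

{"method": "step_arm", "body": {
  "increments": [
    [[-0.08,0,-0.15],[0,0.1,2.5]]
  ]
}}

```text
clock: 7.3
position: [0.5774, -0.0394, 0.1155]
orientation: [-0.001, 0.836, 0.549, 0.002]
ft_force: [-4.5, -0.2, 11.6]
opening: 0.0342
```

```bash
python3 st.py; python3 mark.py
```

```text
t 7.3 p [ 0.5774 -0.0394  0.1155] q7 71.9 jaw 66.54 zax [ 0.0026  0.0029 -1.    ] F [-4.4871 -0.247  11.5728] T [ 0.1364  0.7945 -0.2033] open 0.034190816080802114
mark [311.   252.89   2.  ]
 dz 0 r 37.6 mm clicks 2.18
 dz 0.0048 r 38.8 mm clicks 1.93
```

{"method": "step_arm", "body": {
  "increments": [
    [[-0.08,0,-0.15],[0,0.1,2.5]]
  ]
}}

```text
clock: 7.45
position: [0.5774, -0.0394, 0.1155]
orientation: [-0.001, 0.823, 0.568, 0.002]
ft_force: [-3.4, -0.1, 12.0]
opening: 0.0342
```

```bash
python3 st.py; python3 mark.py
```

```text
t 7.45 p [ 0.5774 -0.0394  0.1155] q7 74.3 jaw 69.24 zax [ 0.0027  0.0037 -1.    ] F [-3.3642 -0.1199 12.0493] T [ 0.1564  0.7815 -0.1615] open 0.03420597096671562
mark [311. 252.   1.]
 dz 0 r 38.9 mm clicks 1.92
 dz 0.0048 r 40.4 mm clicks 1.69
```

{"method": "step_arm", "body": {
  "increments": [
    [[-0.08,0,-0.15],[-0.1,0.1,2.5]]
  ]
}}

```text
clock: 7.6
position: [0.5774, -0.0393, 0.1155]
orientation: [-0.0, 0.809, 0.588, 0.002]
ft_force: [-4.1, 0.4, 11.9]
opening: 0.0341
```

```bash
python3 st.py; python3 look.py a3; python3 mark.py
```

```text
t 7.6 p [ 0.5774 -0.0393  0.1155] q7 76.5 jaw 71.96 zax [ 0.0028  0.0026 -1.    ] F [-4.0513  0.3758 11.9006] T [0.2151 0.8511 0.0064] open 0.03410282117837168
mark None
```

View pics/a3.png

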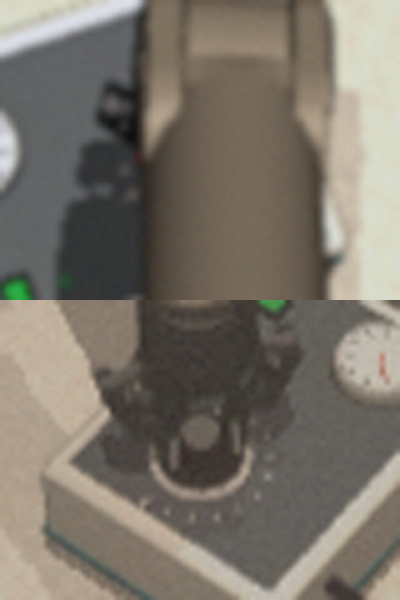

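The mark is now hidden in the scene view, and a trace of red shows in the top view at (140,157). Torque has dropped to zero, so this is click 1. I'll go on by feel.

{"method": "step_arm", "body": {
  "increments": [
    [[-0.08,0,-0.15],[-0.1,0.1,2.5]],
    [[-0.08,0,-0.15],[0,0.1,2.5]],
    [[-0.08,0,-0.15],[0,0.1,2.5]]
  ]
}}

```text
clock: 8.05
position: [0.5774, -0.0392, 0.1154]
orientation: [0.0, 0.768, 0.64, 0.002]
ft_force: [-3.3, 0.4, 11.6]
opening: 0.0343
```

```bash
python3 st.py
```

```text
t 8.05 p [ 0.5774 -0.0392  0.1154] q7 83.1 jaw 79.63 zax [ 0.003   0.0023 -1.    ] F [-3.3418  0.3893 11.6366] T [0.0703 0.8716 0.0291] open 0.034262123898304755
```

{"method": "step_arm", "body": {
  "increments": [
    [[-0.08,0,-0.15],[0,0.1,2.5]]
  ]
}}

```text
clock: 8.15
position: [0.5774, -0.0391, 0.1155]
orientation: [-0.0, 0.754, 0.657, 0.002]
ft_force: [-4.8, -0.2, 12.3]
opening: 0.0339
```

```bash
python3 st.py
```

```text
t 8.15 p [ 0.5774 -0.0391  0.1155] q7 85.3 jaw 82.17 zax [ 0.0031  0.0031 -1.    ] F [-4.772  -0.2259 12.2797] T [ 0.2042  0.9031 -0.423 ] open 0.03385721817270109
```

{"method": "step_arm", "body": {
  "increments": [
    [[-0.08,0,-0.15],[-0.1,0.1,2]]
  ]
}}

```text
clock: 8.25
position: [0.5775, -0.0391, 0.1155]
orientation: [0.0, 0.742, 0.67, 0.002]
ft_force: [-3.3, 0.2, 11.5]
opening: 0.0344
```

```bash
python3 st.py
```

```text
t 8.25 p [ 0.5775 -0.0391  0.1155] q7 87.0 jaw 84.19 zax [ 0.0032  0.0022 -1.    ] F [-3.3178  0.1695 11.5216] T [ 0.2705  0.8403 -0.341 ] open 0.034433868056714355
```

{"method": "step_arm", "body": {
  "increments": [
    [[-0.08,0,-0.15],[-0.1,0.1,2]]
  ]
}}

```text
clock: 8.35
position: [0.5775, -0.0391, 0.1155]
orientation: [0.001, 0.73, 0.683, 0.002]
ft_force: [-3.6, -0.3, 11.6]
opening: 0.0344
```

```bash
python3 st.py
```

```text
t 8.35 p [ 0.5775 -0.0391  0.1155] q7 88.6 jaw 86.19 zax [ 0.0034  0.0012 -1.    ] F [-3.6156 -0.2934 11.562 ] T [ 0.2175  0.8696 -0.25  ] open 0.034425627427066646
```

{"method": "step_arm", "body": {
  "increments": [
    [[-0.08,0,-0.15],[0,0.1,2]]
  ]
}}

```text
clock: 8.45
position: [0.5774, -0.039, 0.1155]
orientation: [0.001, 0.718, 0.696, 0.002]
ft_force: [-4.0, 0.5, 12.5]
opening: 0.0342
```

```bash
python3 st.py
```

```text
t 8.45 p [ 0.5774 -0.039   0.1155] q7 90.4 jaw 88.22 zax [ 0.0034  0.0019 -1.    ] F [-3.9745  0.4756 12.4868] T [ 0.1782  0.9146 -0.1329] open 0.034202319518522976
```

{"method": "step_arm", "body": {
  "increments": [
    [[-0.08,0,-0.15],[0,0.1,2]],
    [[-0.08,0,-0.15],[0,0.1,2]]
  ]
}}

```text
clock: 8.65
position: [0.5774, -0.0389, 0.1155]
orientation: [0.0, 0.693, 0.721, 0.002]
ft_force: [-3.8, 0.4, 12.7]
opening: 0.0339
```

```bash
python3 st.py
```

```text
t 8.65 p [ 0.5774 -0.0389  0.1155] q7 94.0 jaw 92.33 zax [ 0.0036  0.0031 -1.    ] F [-3.784   0.3766 12.7335] T [ 0.154   0.821  -0.0125] open 0.033915281728115663
```

{"method": "step_arm", "body": {
  "increments": [
    [[-0.08,0,-0.15],[-0.1,0.1,2]],
    [[-0.08,0,-0.15],[0,0.1,2]]
  ]
}}

```text
clock: 8.85
position: [0.5774, -0.0388, 0.1154]
orientation: [0.001, 0.666, 0.746, 0.002]
ft_force: [-3.2, -0.0, 12.5]
opening: 0.0341
```

```bash
python3 st.py
```

```text
t 8.85 p [ 0.5774 -0.0388  0.1154] q7 97.5 jaw 96.44 zax [ 0.0036  0.0023 -1.    ] F [-3.1922 -0.0478 12.4541] T [0.1916 0.8112 0.0337] open 0.03410963684746129
```

{"method": "step_arm", "body": {
  "increments": [
    [[-0.08,0,-0.15],[0,0.1,1.5]]
  ]
}}

```text
clock: 8.95
position: [0.5774, -0.0388, 0.1155]
orientation: [0.001, 0.656, 0.755, 0.002]
ft_force: [-4.0, 0.0, 11.9]
opening: 0.034
```

```bash
python3 st.py
```

```text
t 8.95 p [ 0.5774 -0.0388  0.1155] q7 98.9 jaw 98.00 zax [ 0.0038  0.0028 -1.    ] F [-4.042   0.0031 11.8728] T [0.0974 0.8325 0.0609] open 0.033982414963707394
```

{"method": "step_arm", "body": {
  "increments": [
    [[-0.08,0,-0.15],[0,0.1,1.5]]
  ]
}}

```text
clock: 9.05
position: [0.5774, -0.0388, 0.1154]
orientation: [0.0, 0.646, 0.764, 0.002]
ft_force: [-3.1, -0.6, 12.0]
opening: 0.0341
```

```bash
python3 st.py
```

```text
t 9.05 p [ 0.5774 -0.0388  0.1154] q7 100.2 jaw 99.55 zax [ 0.0038  0.0032 -1.    ] F [-3.0769 -0.609  11.9858] T [0.1202 0.8511 0.0309] open 0.03413936112138007
```

{"method": "step_arm", "body": {
  "increments": [
    [[-0.08,0,-0.15],[-0.1,0.1,1]]
  ]
}}

```text
clock: 9.15
position: [0.5774, -0.0388, 0.1155]
orientation: [0.001, 0.639, 0.769, 0.002]
ft_force: [-3.2, 0.3, 11.9]
opening: 0.0341
```

```bash
python3 st.py
```

```text
t 9.15 p [ 0.5774 -0.0388  0.1155] q7 101.0 jaw 100.54 zax [ 0.0039  0.0021 -1.    ] F [-3.2172  0.3453 11.8569] T [ 0.1497  0.8665 -0.3969] open 0.034059118348873145
```

{"method": "step_arm", "body": {
  "increments": [
    [[-0.08,0,-0.15],[0,0.1,1]]
  ]
}}

```text
clock: 9.25
position: [0.5774, -0.0387, 0.1155]
orientation: [0.001, 0.633, 0.774, 0.002]
ft_force: [-3.3, 0.5, 11.7]
opening: 0.0344
```

```bash
python3 st.py
```

```text
t 9.25 p [ 0.5774 -0.0387  0.1155] q7 101.9 jaw 101.49 zax [ 0.004   0.0028 -1.    ] F [-3.3201  0.5294 11.7376] T [ 0.1977  0.8534 -0.5814] open 0.03437468055707526
```

{"method": "step_arm", "body": {
  "increments": [
    [[-0.08,0,-0.15],[0,0.1,1]]
  ]
}}

```text
clock: 9.35
position: [0.5774, -0.0387, 0.1155]
orientation: [0.0, 0.627, 0.779, 0.003]
ft_force: [-3.5, 0.9, 11.8]
opening: 0.0345
```

```bash
python3 st.py
```

```text
t 9.35 p [ 0.5774 -0.0387  0.1155] q7 102.7 jaw 102.39 zax [ 0.0042  0.0038 -1.    ] F [-3.5332  0.945  11.8292] T [ 0.2404  0.826  -0.7472] open 0.03445264270789298
```

Torque is 0.75 N m, well above a click's peak and on the fourth engagement, so this is the stop. I'll reverse now.

{"method": "step_arm", "body": {
  "increments": [
    [[-0.08,0,-0.15],[-0.2,0.2,-2]],
    [[-0.08,0,-0.15],[0,0.1,-3]]
  ]
}}

```text
clock: 9.55
position: [0.5774, -0.0388, 0.1154]
orientation: [0.001, 0.661, 0.75, 0.001]
ft_force: [-3.0, 0.3, 11.5]
opening: 0.0339
```

```bash
python3 st.py
```

```text
t 9.55 p [ 0.5774 -0.0388  0.1154] q7 98.0 jaw 97.18 zax [ 0.0028  0.0012 -1.    ] F [-3.0279  0.3249 11.5083] T [ 0.0739  0.8409 -0.0172] open 0.03390844803587583
```

{"method": "step_arm", "body": {
  "increments": [
    [[-0.08,0,-0.15],[0,0.1,-3]],
    [[-0.08,0,-0.15],[0,0.1,-2.5]]
  ]
}}

```text
clock: 9.75
position: [0.5774, -0.0389, 0.1155]
orientation: [0.001, 0.699, 0.716, 0.002]
ft_force: [-4.1, -1.6, 11.8]
opening: 0.034
```

```bash
python3 st.py
```

```text
t 9.75 p [ 0.5774 -0.0389  0.1155] q7 93.1 jaw 91.38 zax [ 0.0033  0.0018 -1.    ] F [-4.1474 -1.582  11.8221] T [0.1105 0.836  0.0063] open 0.03402322647610582
```

{"method": "step_arm", "body": {
  "increments": [
    [[-0.08,0,-0.15],[0,0.1,-2.5]]
  ]
}}

```text
clock: 9.85
position: [0.5775, -0.039, 0.1155]
orientation: [0.001, 0.715, 0.699, 0.002]
ft_force: [-3.5, -0.4, 12.0]
opening: 0.0343
```

```bash
python3 st.py
```

```text
t 9.85 p [ 0.5775 -0.039   0.1155] q7 90.9 jaw 88.76 zax [ 0.0036  0.0019 -1.    ] F [-3.5175 -0.3617 12.0457] T [0.0945 0.8679 0.0431] open 0.034254946776908685
```

{"method": "step_arm", "body": {
  "increments": [
    [[-0.08,0,-0.15],[0,0.1,-2.5]]
  ]
}}

```text
clock: 9.95
position: [0.5775, -0.039, 0.1155]
orientation: [0.001, 0.731, 0.683, 0.002]
ft_force: [-3.8, 0.2, 11.6]
opening: 0.0343
```

```bash
python3 st.py
```

```text
t 9.95 p [ 0.5775 -0.039   0.1155] q7 88.6 jaw 86.13 zax [ 0.0039  0.0021 -1.    ] F [-3.804   0.1566 11.584 ] T [0.0826 0.8623 0.0129] open 0.034305892107495864
```

{"method": "step_arm", "body": {
  "increments": [
    [[-0.08,0,-0.15],[-0.1,0.2,-2.5]]
  ]
}}

```text
clock: 10.05
position: [0.5775, -0.0391, 0.1155]
orientation: [0.001, 0.746, 0.666, 0.001]
ft_force: [-3.6, -0.4, 11.4]
opening: 0.0343
```

```bash
python3 st.py
```

```text
t 10.05 p [ 0.5775 -0.0391  0.1155] q7 86.3 jaw 83.49 zax [ 0.0024  0.0007 -1.    ] F [-3.5786 -0.3891 11.4055] T [0.1241 0.7701 0.0266] open 0.03425429641353169
```

{"method": "step_arm", "body": {
  "increments": [
    [[-0.08,0,-0.15],[0,0.1,-2.5]]
  ]
}}

```text
clock: 10.15
position: [0.5775, -0.0391, 0.1155]
orientation: [0.0, 0.761, 0.649, 0.001]
ft_force: [-4.3, -1.0, 12.0]
opening: 0.0345
```

```bash
python3 st.py
```

```text
t 10.15 p [ 0.5775 -0.0391  0.1155] q7 84.0 jaw 80.88 zax [ 0.0025  0.001  -1.    ] F [-4.2941 -1.0424 12.0407] T [0.0627 0.866  0.001 ] open 0.03446369285411155
```

{"method": "step_arm", "body": {
  "increments": [
    [[-0.08,0,-0.15],[0,0.1,-2.5]]
  ]
}}

```text
clock: 10.25
position: [0.5774, -0.0392, 0.1155]
orientation: [0.0, 0.776, 0.631, 0.001]
ft_force: [-4.1, -0.4, 11.5]
opening: 0.0344
```

```bash
python3 st.py
```

```text
t 10.25 p [ 0.5774 -0.0392  0.1155] q7 81.8 jaw 78.25 zax [ 0.0027  0.0012 -1.    ] F [-4.0926 -0.3754 11.5073] T [0.0755 0.7526 0.0379] open 0.034367310792541364
```

{"method": "step_arm", "body": {
  "increments": [
    [[-0.08,0,-0.15],[0,0.1,-2.5]]
  ]
}}

```text
clock: 10.35
position: [0.5775, -0.0392, 0.1155]
orientation: [0.0, 0.79, 0.613, 0.002]
ft_force: [-3.3, -0.9, 11.9]
opening: 0.034
```

```bash
python3 st.py
```

```text
t 10.35 p [ 0.5775 -0.0392  0.1155] q7 79.6 jaw 75.63 zax [ 0.0029  0.0015 -1.    ] F [-3.335  -0.9498 11.9434] T [0.134  0.7812 0.3339] open 0.03403220066574142
```

{"method": "step_arm", "body": {
  "increments": [
    [[-0.08,0,-0.15],[0,0.1,-2.5]]
  ]
}}

```text
clock: 10.45
position: [0.5774, -0.0392, 0.1154]
orientation: [0.0, 0.803, 0.595, 0.002]
ft_force: [-3.5, 0.0, 12.6]
opening: 0.034
```

```bash
python3 st.py
```

```text
t 10.45 p [ 0.5774 -0.0392  0.1154] q7 77.4 jaw 73.07 zax [ 0.0031  0.0016 -1.    ] F [-3.475   0.0046 12.559 ] T [0.0604 0.7717 0.3791] open 0.034049812019010264
```

{"method": "step_arm", "body": {
  "increments": [
    [[-0.08,0,-0.15],[0,0.1,-2.5]]
  ]
}}

```text
clock: 10.55
position: [0.5774, -0.0393, 0.1154]
orientation: [0.0, 0.817, 0.577, 0.002]
ft_force: [-3.5, -0.2, 12.0]
opening: 0.0342
```

```bash
python3 st.py
```

```text
t 10.55 p [ 0.5774 -0.0393  0.1154] q7 75.2 jaw 70.51 zax [ 0.0033  0.0016 -1.    ] F [-3.522  -0.2193 11.9582] T [0.0082 0.8559 0.2685] open 0.034181866336088364
```

{"method": "step_arm", "body": {
  "increments": [
    [[-0.08,0,-0.15],[-0.1,0.2,-2.5]],
    [[-0.08,0,-0.15],[0,0.1,-2.5]],
    [[-0.08,0,-0.15],[0,0.1,-2.5]]
  ]
}}

```text
clock: 10.85
position: [0.5774, -0.0394, 0.1154]
orientation: [0.0, 0.854, 0.52, 0.001]
ft_force: [-4.1, -0.5, 11.6]
opening: 0.0342
```

```bash
python3 st.py; python3 mark.py
```

```text
t 10.85 p [ 0.5774 -0.0394  0.1154] q7 68.5 jaw 62.70 zax [ 0.0019  0.0007 -1.    ] F [-4.1114 -0.4671 11.6375] T [ 0.1009  0.8819 -0.0588] open 0.03415526791222119
mark None
```

{"method": "step_arm", "body": {
  "increments": [
    [[-0.08,0,-0.15],[0,0.2,-2.5]],
    [[-0.08,0,-0.15],[0,0.1,-2.5]],
    [[-0.08,0,-0.15],[0,0.1,-2.5]],
    [[-0.08,0,-0.15],[0,0.1,-2.5]]
  ]
}}

```text
clock: 11.3
position: [0.5773, -0.0396, 0.1154]
orientation: [-0.001, 0.898, 0.44, 0.001]
ft_force: [-3.2, 0.4, 11.8]
opening: 0.0343
```

```bash
python3 st.py; python3 mark.py
```

```text
t 11.3 p [ 0.5773 -0.0396  0.1154] q7 59.7 jaw 52.23 zax [ 0.0009  0.0023 -1.    ] F [-3.239   0.4349 11.7812] T [0.0796 0.8545 0.3286] open 0.034330606370854326
mark None
```

{"method": "step_arm", "body": {
  "increments": [
    [[-0.08,0,-0.15],[0,0.2,-2.5]],
    [[-0.08,0,-0.15],[0,0.1,-2.5]],
    [[-0.08,0,-0.15],[0,0.1,-2.5]]
  ]
}}

```text
clock: 11.65
position: [0.5772, -0.0398, 0.1154]
orientation: [-0.002, 0.926, 0.378, 0.0]
ft_force: [-4.7, -0.1, 12.8]
opening: 0.0342
```

```bash
python3 st.py; python3 mark.py
```

```text
t 11.65 p [ 0.5772 -0.0398  0.1154] q7 53.1 jaw 44.37 zax [-0.0005  0.0037 -1.    ] F [-4.7226 -0.0834 12.7575] T [0.1112 0.8724 0.0379] open 0.034177731629712806
mark [311.   252.67   2.  ]
 dz 0 r 37.9 mm clicks 2.11
 dz 0.0048 r 39.2 mm clicks 1.87
```

Click 2 shows in both mark and torque. Continuing.

{"method": "step_arm", "body": {
  "increments": [
    [[-0.08,0,-0.15],[-0.2,0,-2.5]],
    [[-0.08,0,-0.15],[0,0,-2.5]],
    [[-0.08,0,-0.15],[0,0,-2.5]],
    [[-0.08,0,-0.15],[0,0,-2.5]]
  ]
}}

```text
clock: 12.1
position: [0.5771, -0.0399, 0.1154]
orientation: [0.0, 0.957, 0.291, 0.004]
ft_force: [-3.4, 0.6, 13.3]
opening: 0.0343
```

```bash
python3 st.py; python3 mark.py
```

```text
t 12.1 p [ 0.5771 -0.0399  0.1154] q7 44.2 jaw 33.86 zax [ 0.0072  0.0018 -1.    ] F [-3.3835  0.6474 13.2964] T [0.0599 0.8768 0.4078] open 0.03433561398470679
mark None
```

{"method": "step_arm", "body": {
  "increments": [
    [[-0.08,0,-0.15],[0,0.1,-2.5]],
    [[-0.08,0,-0.15],[0,0.1,-2.5]],
    [[-0.08,0,-0.15],[0,0,-2.5]],
    [[-0.08,0,-0.15],[0,0,-2]]
  ]
}}

```text
clock: 12.55
position: [0.5768, -0.0401, 0.1154]
orientation: [0.0, 0.978, 0.208, 0.006]
ft_force: [-3.3, -0.1, 13.5]
opening: 0.0343
```

```bash
python3 st.py; python3 mark.py
```

```text
t 12.55 p [ 0.5768 -0.0401  0.1154] q7 36.0 jaw 24.00 zax [ 0.011   0.0023 -0.9999] F [-3.3177 -0.0607 13.5259] T [0.0649 0.9706 0.083 ] open 0.034277170809247366
mark [312.   255.39   2.  ]
 dz 0 r 39.2 mm clicks 2.98
 dz 0.0048 r 39.5 mm clicks 2.73
```

{"method": "step_arm", "body": {
  "increments": [
    [[-0.08,0,-0.15],[0,0,-2.5]],
    [[-0.08,0,-0.15],[0,0,-2.5]],
    [[-0.08,0,-0.15],[0,0,-2.5]],
    [[-0.08,0,-0.15],[0,0,-2.5]]
  ]
}}

```text
clock: 13.0
position: [0.5767, -0.0402, 0.1154]
orientation: [-0.0, 0.993, 0.118, 0.009]
ft_force: [-3.9, -0.3, 13.6]
opening: 0.0341
```

```bash
python3 st.py; python3 mark.py
```

```text
t 13.0 p [ 0.5767 -0.0402  0.1154] q7 27.3 jaw 13.56 zax [ 0.0184  0.0024 -0.9998] F [-3.8844 -0.3155 13.6188] T [0.0243 1.037  0.4427] open 0.03409373780718491
mark [310.95 256.63   6.  ]
 dz 0 r 35.9 mm clicks 3.38
 dz 0.0048 r 35.7 mm clicks 3.10
```

{"method": "step_arm", "body": {
  "increments": [
    [[-0.08,0,-0.15],[0,0,-2.5]],
    [[-0.08,0,-0.15],[0,0,-2.5]],
    [[-0.08,0,-0.15],[0,0,-2.5]],
    [[-0.08,0,-0.15],[0,0,-2]]
  ]
}}

```text
clock: 13.45
position: [0.5764, -0.0402, 0.1154]
orientation: [-0.0, 0.999, 0.033, 0.013]
ft_force: [-3.8, 0.9, 13.4]
opening: 0.0344
```

```bash
python3 st.py; python3 mark.py
```

```text
t 13.45 p [ 0.5764 -0.0402  0.1154] q7 19.1 jaw 3.73 zax [ 0.0251  0.0011 -0.9997] F [-3.7976  0.8568 13.3555] T [0.1372 1.1801 0.1223] open 0.0344269044141301
mark [310.74 258.16   8.  ]
 dz 0 r 36.5 mm clicks 3.88
 dz 0.0048 r 35.6 mm clicks 3.61
```

{"method": "step_arm", "body": {
  "increments": [
    [[-0.08,0,-0.15],[0,0.5,-2.5]],
    [[-0.08,0,-0.15],[0,0.5,-2.5]]
  ]
}}

```text
clock: 13.7
position: [0.5763, -0.0402, 0.1154]
orientation: [-0.001, 1.0, -0.013, 0.006]
ft_force: [-4.1, -0.1, 13.3]
opening: 0.0346
```

```bash
python3 st.py; python3 mark.py
```

```text
t 13.7 p [ 0.5763 -0.0402  0.1154] q7 14.7 jaw -1.54 zax [ 0.0112  0.0012 -0.9999] F [-4.1334 -0.0527 13.3382] T [0.0709 0.8944 0.0523] open 0.03460870386354757
mark [310.37 259.25   9.  ]
 dz 0 r 36.9 mm clicks 4.24
 dz 0.0048 r 35.6 mm clicks 3.98
```

{"method": "step_arm", "body": {
  "increments": [
    [[-0.08,0,-0.15],[0,0.4,-2.5]],
    [[-0.08,0,-0.15],[0,0.4,-2.5]],
    [[-0.08,0,-0.15],[0,0.2,-2.5]]
  ]
}}

```text
clock: 14.05
position: [0.5763, -0.0402, 0.1154]
orientation: [-0.001, 0.997, -0.081, -0.001]
ft_force: [-4.5, 0.5, 14.7]
opening: 0.0346
```

```bash
python3 st.py; python3 mark.py
```

```text
t 14.05 p [ 0.5763 -0.0402  0.1154] q7 8.2 jaw -9.29 zax [-0.0021  0.0027 -1.    ] F [-4.543   0.5303 14.6579] T [0.0745 0.9709 0.3686] open 0.03463946358399077
mark [310.1  260.05   9.  ]
 dz 0 r 37.5 mm clicks 4.50
 dz 0.0048 r 36.0 mm clicks 4.26
```

{"method": "step_arm", "body": {
  "increments": [
    [[-0.08,0,-0.15],[0,0.2,-2.5]],
    [[-0.08,0,-0.15],[0,0.2,-2.5]],
    [[-0.08,0,-0.15],[0,0.1,-2.5]]
  ]
}}

```text
clock: 14.4
position: [0.5761, -0.0401, 0.1154]
orientation: [-0.002, 0.989, -0.149, -0.003]
ft_force: [-3.4, 0.5, 14.5]
opening: 0.0343
```

```bash
python3 st.py; python3 mark.py
```

```text
t 14.4 p [ 0.5761 -0.0401  0.1154] q7 2.0 jaw -17.11 zax [-0.0058  0.0058 -1.    ] F [-3.3995  0.482  14.5306] T [0.1369 0.9515 0.0669] open 0.03432475702968198
mark [309.35 261.11   9.  ]
 dz 0 r 37.7 mm clicks 4.87
 dz 0.0048 r 35.8 mm clicks 4.65
```

{"method": "step_arm", "body": {
  "increments": [
    [[-0.08,0,-0.12],[-0.2,-0.2,-2.5]],
    [[-0.08,0,-0.13],[-0.1,0,-2]]
  ]
}}

```text
clock: 14.65
position: [0.576, -0.0402, 0.1155]
orientation: [-0.001, 0.982, -0.19, 0.0]
ft_force: [-3.2, 0.6, 10.6]
opening: 0.0343
```

```bash
python3 st.py; python3 mark.py
```

```text
t 14.65 p [ 0.576  -0.0402  0.1155] q7 -2.1 jaw -21.91 zax [ 0.0013  0.0022 -1.    ] F [-3.2499  0.5538 10.625 ] T [0.1097 0.7299 0.0638] open 0.03426879806494748
mark [308.73 261.93   9.  ]
 dz 0 r 38.2 mm clicks 5.16
 dz 0.0048 r 36.0 mm clicks 4.96
```

{"method": "step_arm", "body": {
  "increments": [
    [[-0.08,0,-0.13],[0,0,-2.5]],
    [[-0.08,0,-0.13],[0,0.1,-2.5]]
  ]
}}

```text
clock: 14.9
position: [0.576, -0.0401, 0.1155]
orientation: [-0.002, 0.972, -0.234, 0.001]
ft_force: [-3.3, 0.6, 11.9]
opening: 0.0343
```

```bash
python3 st.py; python3 mark.py
```

```text
t 14.9 p [ 0.576  -0.0401  0.1155] q7 -6.3 jaw -27.07 zax [ 0.0033  0.0032 -1.    ] F [-3.3286  0.5795 11.8997] T [0.0916 0.8342 0.437 ] open 0.034280648869900975
mark [308.36 262.19   8.  ]
 dz 0 r 38.1 mm clicks 5.29
 dz 0.0048 r 35.8 mm clicks 5.09
```

{"method": "step_arm", "body": {
  "increments": [
    [[-0.08,0,-0.13],[0,0,-2]]
  ]
}}

```text
clock: 15.05
position: [0.5759, -0.0401, 0.1155]
orientation: [-0.002, 0.968, -0.252, 0.002]
ft_force: [-3.8, 0.5, 12.3]
opening: 0.0341
```

```bash
python3 st.py; python3 mark.py
```

```text
t 15.05 p [ 0.5759 -0.0401  0.1155] q7 -7.9 jaw -29.19 zax [ 0.0048  0.0036 -1.    ] F [-3.8492  0.4684 12.2986] T [0.104  0.8871 0.2705] open 0.03412608779682297
mark [308.43 262.58   8.  ]
 dz 0 r 39.4 mm clicks 5.36
 dz 0.0048 r 37.0 mm clicks 5.17
```

{"method": "step_arm", "body": {
  "increments": [
    [[-0.08,0,-0.13],[0,0,-2]]
  ]
}}

```text
clock: 15.2
position: [0.5758, -0.04, 0.1154]
orientation: [-0.003, 0.963, -0.27, 0.003]
ft_force: [-2.9, 0.3, 11.6]
opening: 0.0341
```

```bash
python3 st.py; python3 mark.py
```

```text
t 15.2 p [ 0.5758 -0.04    0.1154] q7 -9.7 jaw -31.34 zax [ 0.0065  0.0041 -1.    ] F [-2.8864  0.2513 11.6303] T [0.1237 0.8732 0.265 ] open 0.03412749568453505
mark [308.01 262.79   9.  ]
 dz 0 r 39.0 mm clicks 5.47
 dz 0.0048 r 36.5 mm clicks 5.30
```

{"method": "step_arm", "body": {
  "increments": [
    [[-0.08,0,-0.13],[-0.1,0.2,-2]]
  ]
}}

```text
clock: 15.35
position: [0.5758, -0.04, 0.1155]
orientation: [-0.002, 0.958, -0.288, 0.002]
ft_force: [-3.8, 0.2, 11.8]
opening: 0.0341
```

```bash
python3 st.py; python3 mark.py
```

```text
t 15.35 p [ 0.5758 -0.04    0.1155] q7 -11.5 jaw -33.52 zax [ 0.0051  0.003  -1.    ] F [-3.8412  0.1737 11.8189] T [0.1583 0.9215 0.1324] open 0.03414094802986198
mark [307.66 263.09   8.  ]
 dz 0 r 39.2 mm clicks 5.59
 dz 0.0048 r 36.6 mm clicks 5.43
```

{"method": "step_arm", "body": {
  "increments": [
    [[-0.08,0,-0.13],[-0.1,0.1,-2]]
  ]
}}

```text
clock: 15.5
position: [0.5757, -0.04, 0.1154]
orientation: [-0.001, 0.952, -0.306, 0.002]
ft_force: [-3.3, 1.3, 12.9]
opening: 0.0343
```

```bash
python3 st.py; python3 mark.py
```

```text
t 15.5 p [ 0.5757 -0.04    0.1154] q7 -13.3 jaw -35.70 zax [ 0.0046  0.0017 -1.    ] F [-3.3319  1.2994 12.879 ] T [0.1546 0.9343 0.0427] open 0.03431558261196584
mark [307.3  263.25   7.  ]
 dz 0 r 39.0 mm clicks 5.69
 dz 0.0048 r 36.3 mm clicks 5.53
```

{"method": "step_arm", "body": {
  "increments": [
    [[-0.08,0,-0.13],[0,0.1,-2]]
  ]
}}

```text
clock: 15.65
position: [0.5757, -0.04, 0.1154]
orientation: [-0.002, 0.946, -0.325, 0.002]
ft_force: [-3.5, 0.4, 11.5]
opening: 0.0342
```

```bash
python3 st.py; python3 mark.py
```

```text
t 15.65 p [ 0.5757 -0.04    0.1154] q7 -15.1 jaw -37.88 zax [ 0.0045  0.0022 -1.    ] F [-3.4987  0.3788 11.5387] T [0.1211 0.8485 0.0042] open 0.03421446311018091
mark [306.3  263.95   8.  ]
 dz 0 r 39.5 mm clicks 6.01
 dz 0.0048 r 36.6 mm clicks 5.87
```

Click 6 has jumped home: torque is zero and the mark is at tick 6. I'll raise without turning so the knob springs up.

{"method": "step_arm", "body": {
  "increments": [
    [[-0.05,0,0],[0,0,0]],
    [[-0.05,0,0.05],[0,0,0]],
    [[0,0,0.1],[0,0,0]],
    [[0,0,0.1],[0,0,0]]
  ]
}}

```text
clock: 16.1
position: [0.5757, -0.04, 0.1205]
orientation: [-0.003, 0.945, -0.326, 0.003]
ft_force: [-2.2, -0.7, 4.3]
opening: 0.034
```

```bash
python3 st.py; python3 look.py a4; python3 mark.py
```

```text
t 16.1 p [ 0.5757 -0.04    0.1205] q7 -15.4 jaw -38.02 zax [ 0.0066  0.0035 -1.    ] F [-2.2108 -0.6816  4.2868] T [-0.0498  0.619   0.0502] open 0.033954611559218126
mark [306.19 263.05   8.  ]
 dz 0 r 36.2 mm clicks 5.88
 dz 0.0048 r 33.4 mm clicks 5.72
```

View pics/a4.png

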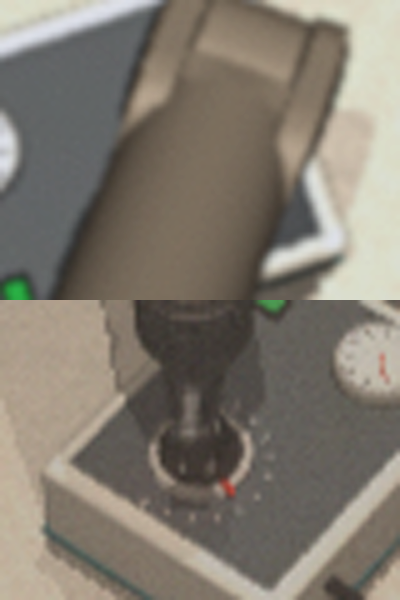

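The knob is up: TCP z is 0.1205, as it was before pressing, and the mark is at (228,488) in the zoomed view. Releasing.

{"method": "step_arm", "body": {
  "increments": [
    [[0,0,0],[0,0,0]],
    [[0,0,0],[0,0,0]],
    [[0,0,0],[0,0,0]]
  ],
  "hand": 4.6
}}

```text
clock: 16.55
position: [0.5764, -0.0396, 0.1204]
orientation: [-0.003, 0.946, -0.325, 0.003]
ft_force: [-0.1, -0.3, -0.7]
opening: 0.046
```

```bash
python3 st.py
```

```text
t 16.55 p [ 0.5764 -0.0396  0.1204] q7 -15.4 jaw -37.99 zax [ 0.0082  0.0033 -1.    ] F [-0.1111 -0.2854 -0.668 ] T [ 0.0272  0.0293 -0.0335] open 0.046030877613874144
```

{"method": "step_arm", "body": {
  "increments": [
    [[0,0,0.5],[0,0,0]],
    [[0,0,1],[0,0,0]],
    [[0,0,1.5],[0,0,0]],
    [[0,0,2],[0,0,0]],
    [[0,0,3],[0,0,0]],
    [[0,0,3],[0,0,0]],
    [[-2,2,2],[0,0,0]],
    [[-4,2,0],[0,0,0]],
    [[-4,4,0],[0,0,0]],
    [[-3,4,0],[0,0,0]],
    [[0,4,0],[0,0,0]],
    [[0,0,0],[0,0,0]]
  ]
}}

```text
clock: 17.75
position: [0.447, 0.1174, 0.2668]
orientation: [-0.008, 0.944, -0.329, 0.007]
ft_force: [0.3, -0.2, -0.4]
opening: 0.0458
```

```bash
python3 st.py; python3 look.py a5; python3 mark.py
```

```text
t 17.75 p [0.447  0.1174 0.2668] q7 -56.4 jaw -38.46 zax [ 0.0187  0.0095 -0.9998] F [ 0.3184 -0.1633 -0.391 ] T [0.0382 0.0176 0.0172] open 0.045843746457243796
mark [306.18 263.03   8.  ]
 dz 0 r 36.1 mm clicks 5.88
 dz 0.0048 r 33.3 mm clicks 5.72
```

View pics/a5.png

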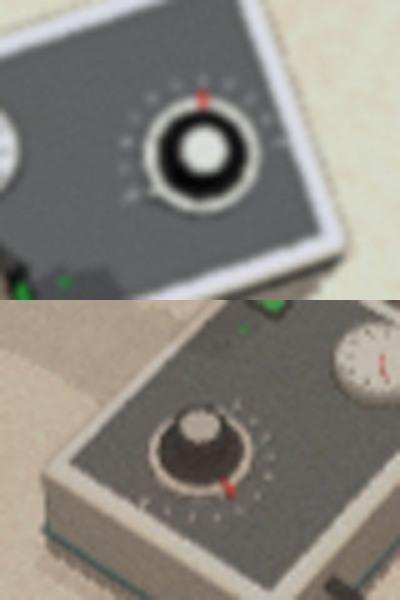

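In the top view the mark is at (203,98), straight above the dial centre (202,153). Taking the long tick at about 210° in the image, 90° makes it (210−90)/20 = 6 clicks. The knob is up and the arm is clear.

```bash
python3 -c "
from bench import job
print(job.finish_job())"
```

```text
the job is handed in; nothing more can be done
None
```

The vacuum selector is now six clicks clockwise from its minimum stop, sprung up and released. The job was handed in at about 18 s of the 72 s allowed.

- **To the stop:** I held the knob down on its bezel at about 10–15 N and wound it anticlockwise. It gave three clicks, then the stop, which read about 0.75 N m. That is over the 0.4–0.6 N m that shows the stop but below the 0.95 N m that counts as forcing it.
- **Up six clicks:** I counted the clicks clockwise by torque, and by the red mark on the dial where the camera could see it. Just after the sixth jump I raised the knob straight up, then opened the gripper and moved clear.
- **Position:** With the arm clear, the top view shows the mark at the sixth tick, counting from the long one as zero. The scene camera's estimate was 5.88 clicks, which is within its error.
- **Knob height:** Before release the tool was back at its height from before pressing, so the knob is up.
- **Not seen:** The mark was hidden by the gripper around clicks 0 and 1, so the stop was confirmed only by torque and click count. I noticed no contact with the other objects, but I took no final full picture of them.

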